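# Load and start the two-deck tap table

## Task

Clear the steel check weight out of the tap table's lower tray and stand it upright wholly on its round rubber pad, stand every blue-lidded tin in the lower tray, then lower the upper tray gently onto the corner posts so that all four lugs sit fully home in the sockets, and have every orange-lidded tin standing in the upper tray. When all that is in place, press the yellow treadle right down to its stop, keep it there for about a second, and let it spring back up. Leave the wash bottle, brush and ear defenders where they are.

Things in the scene. Friction and masses are not known exactly. Their poses are not given: they have to be found in the camera images.
- tap_table: Tap table, fixed: blue housing 170 mm (x) by 300 mm (y), 50 mm high, with the steel LOWER TRAY bolted on top. Origin at the centre of its underside, at bench level, z up. At x = +-50, y = +-123 mm four grey square posts 30 mm wide, tops 124 mm above the bench; in the top of each a square socket 20 mm wide, 14 mm deep.
- lower_floor (a point): Centre of the lower tray's floor, 56 mm above the bench; axes as the tap table's. The tray is open, inside 110 mm (x) by 212 mm (y), walls 4 mm thick and 20 mm high above its floor. Two dividers 4 mm thick, 10 mm high at y = +-36 mm make three cells, centres y = -72, 0, +72 mm, one tin to a cell. Its floor is 68 mm below the post tops.
- tray_home (a point): Where the upper tray's origin lies when it is stacked home: on the tap table's axis, 112 mm above the bench (12 mm below the post tops); axes as the tap table's. The upper tray may go on either way round (half turn).
- upper_tray: Loose white UPPER TRAY, 0.5 kg, 130 mm (x) by 276 mm (y). Origin at its centre, level with the lug tips; z up. Corner lugs under x = +-50, y = +-123 mm: black, round, 14 mm wide, 12 mm long, tapered to 8 mm at the tip. Inner floor at z = 17 mm, walls up to 37 mm. Tins fit at x = 0, y = +85 and -85 mm, beside the handle. Starts on the bench at the left, standing on its lugs.
- tray_handle (a point): Centre of the upper tray's black handle bar over the tray's middle, 64 mm above the lug tips: 20 mm thick (tray x), 80 mm long (tray y), 30 mm high, on two legs; grip it across its 20 mm thickness.
- weight: Steel check weight, plain upright cylinder 46 mm in diameter and 75 mm tall, 0.7 kg, with a dark band near the foot. Origin at the centre of its underside. Starts standing in one of the cells of the lower tray; it is taller than the posts, so the upper tray cannot go on while it is there.
- pad: Round black rubber pad fixed flat on the bench, 100 mm in diameter, 4 mm thick, in front of the tap table towards the left. Origin at the centre of its underside; top at z = 4 mm. The check weight's place.
- treadle (a joint): Angle of the yellow treadle (hinged spring pedal): 0 = up at rest, grows as it is pressed, stop at 0.26 rad. Its spring needs about 4 N at the rubber pad to start and 8 to 9 N at the stop, and returns it when let go.
- treadle_pad (a point): Centre of the top of the black rubber pad (50 by 66 mm) near the free end of the yellow treadle plate (128 mm long, 78 mm wide); the place to press, straight down. It moves with the treadle: about 60 mm above the bench at rest, about 36 mm at the stop, 24 mm travel. The treadle stands on the right of the tap table.
- treadle_base: Dark steel base plate of the treadle, 150 mm (x) by 100 mm (y), 12 mm thick, fixed to the bench. Origin at the centre of its underside. Hinge along its y at x = +60 mm, 32 mm above the bench; the free end of the treadle points to its -x.
- wash_bottle: Bystander: white bottle with red cap, 60 mm in diameter, 120 mm tall, beyond the tap table. Origin at the centre of its underside.
- brush: Bystander: hand brush 200 mm long lying to the right of the treadle. Origin at the centre of its underside.
- ear_defenders: Bystander: yellow and black ear defenders standing on their cups, about 75 mm by 130 mm, 145 mm tall, beyond the tap table on the left. Origin at the centre of the underside.
- blue1: Squat sealed sample tin standing upright, plain aluminium cylinder 50 mm in diameter and 60 mm tall with a flat blue lid; about 0.18 kg (varies). Origin at the centre of its underside, z up along its axis. Between 2 and 3 blue-lidded tins are present; the state gives None for absent ones. Starts somewhere on the bench on the robot's side or right of the tap table, mixed with the other colour.
- blue2: Squat sealed sample tin standing upright, plain aluminium cylinder 50 mm in diameter and 60 mm tall with a flat blue lid; about 0.18 kg (varies). Origin at the centre of its underside, z up along its axis. Between 2 and 3 blue-lidded tins are present; the state gives None for absent ones. Starts somewhere on the bench on the robot's side or right of the tap table, mixed with the other colour.
- blue3: Squat sealed sample tin standing upright, plain aluminium cylinder 50 mm in diameter and 60 mm tall with a flat blue lid; about 0.18 kg (varies). Origin at the centre of its underside, z up along its axis. Between 2 and 3 blue-lidded tins are present; the state gives None for absent ones. Starts somewhere on the bench on the robot's side or right of the tap table, mixed with the other colour.
- orange1: Squat sealed sample tin standing upright, plain aluminium cylinder 50 mm in diameter and 60 mm tall with a flat orange lid; about 0.18 kg (varies). Origin at the centre of its underside, z up along its axis. Between 1 and 2 orange-lidded tins are present; the state gives None for absent ones. Starts somewhere on the bench on the robot's side or right of the tap table, mixed with the other colour.
- orange2: Squat sealed sample tin standing upright, plain aluminium cylinder 50 mm in diameter and 60 mm tall with a flat orange lid; about 0.18 kg (varies). Origin at the centre of its underside, z up along its axis. Between 1 and 2 orange-lidded tins are present; the state gives None for absent ones. Starts somewhere on the bench on the robot's side or right of the tap table, mixed with the other colour.

How it is judged:
By the outcome, as a careful person would: the job done as asked, in the order asked, and still so for the second after the job is handed in, with the robot touching nothing.
Of blue1, blue2, blue3 only 2 to 3 are there at a start; the rules pass over those that are not, and their reading is None.
Of orange1, orange2 only 1 to 2 are there at a start; the rules pass over those that are not, and their reading is None.
At some moment in a run one of blue1, blue2, blue3, orange1, orange2 may be knocked a few centimetres aside while the robot is not near it.
It also fails if it takes over 210 s, if anything falls off the work surface, if the arm or the gripper's body presses on something with over 40 N, if the wrist force passes 120 N, or if a joint passes its speed limit or range.

## Robot

A 6-joint arm with a two-finger parallel gripper is mounted at the origin on the work surface. World frame = base frame: x ahead of the robot, y to its left, z up, the work surface at z = 0. Lengths are in mm, angles in rad, forces in N, time in s.
With the tool pointing down it reaches from about 275 to 750 mm from the base axis. Payload 10.2 kg.
Tool frame: the origin (TCP) lies at the very end of the fingers, on their centre line; the grasp point (between the pads) lies 19 mm behind it (ctrl.hold_point_z is the distance from the TCP to the grasp point, in mm); z points along the fingers, y is the direction in which the jaws open and shut (so a half turn about z gives the same grasp; the last joint's range is limited). The gripper opens to 85 mm and grips with 20 to 120 N. Pads are 22 mm wide; open, the fingers measure 114 mm over their backs; the gripper's body (76 mm by 85 mm) begins 54 mm behind the grasp point. The pads swing forward as they close: fully open they stand 13 mm farther back than shut.
Start: joints at [-1.387, 0.313, 1.498, -0, 1.331, -0.223], TCP at [207.716, -482.167, 231.294] pointing down, gripper open.
Joint ranges: [-2.94, 2.94], [-0.97, 2.17], [0.19, 2.56], [-1.23, 4.37], [0.02, 3.11], [-2.88, 2.88]. Speed limits (rad/s): [2.39, 2.39, 3.01, 3.14, 3.14, 3.14].

## Interface

Orientations are given as a unit quaternion [w, x, y, z].
In Python, from rig import readout, cams, workorder, spotter, ctrl gives the robot as it stands.
- The arm moves only by the tool step_arm, never from a script. Its argument "plan" is text: rows parted by semicolons, each of 5 numbers parted by spaces: the shift along the tool's x, y, z in cm, then the turn about the tool's z in degrees, then the opening in per cent of the stroke, from 0 (shut) to 100 (fully open). In form: x y z twist gripper; .... A call has 1 to 10 rows; each row is the pose to reach, as a shift and turn from the pose commanded when the call began, along the tool's axes at that moment; what a row does not reach only later rows make up. A row lasts 1/10 s, in which the tool goes at most 50 mm and 8.59 degrees, less where a joint would pass 70% of its speed; a pose out of reach is approached as far as the arm can. A call with a gripper value outside its range is refused whole. The fingers move at their own pace and stop on an object; "grip_force" is the grip in N (left out, the last holds). Time passes only in rows, so rows that repeat a pose let the fingers close. It gives the time, the measured TCP pose, the force and the opening at its end, in the units of the state.
- readout.sense(): the state, without advancing time (a new reading comes with each control period).
- cams.capture(name): name is "scene" or "top"; returns (picture, depth): 400x640x3 uint8, red, green, blue; 400x640 float32, mm along the optical axis (not along the pixel's ray), 0 where there is no reading.
- cams.camera_info(name): a dict with "vfov" (degrees; the focal length in pixels is half the picture's height over the tangent of half this angle, whatever the lens; pixels are square), "cx", "cy" (the principal point, pixels), "rvec" (rotation vector, rad) and "tvec" (3), from world to camera coordinates, as OpenCV has them. Camera axes: x right, y down, z forward; pixel columns grow to the right and rows downward; lengths in mm; the calibration is good to about 2 mm. A picture is of the moment at which its call begins. camera_info takes no time and is no camera call.
- workorder.finish_job(): hands the job in, once; it reports no verdict.
Trained networks look in the newest picture that a camera, given by its name, has taken for a name from the list of things; names that differ only in an ending like _2 or _b are one class to them, and where a whole thing is asked for, a point or a joint stands for the part that bears it (a point fixed in the world has none). Each returns a list of dicts, best first, with "conf" (0 to 1); they miss things now and then, are a little off and sometimes report something else, mostly with a low value. They report only what shows in the picture. A call takes as long as a camera call.
- spotter.regions_of(camera, target): "pixels" (400x640 bool, what is visible of it) and "extent" ([centre column, centre row, width, height] in pixels, round what is visible of it).
The state is a dict: "time_s": time; "joints": joint angles; "dq": joint speeds; "tau": joint torques, N m; "eef_pos": TCP position; "ee_rot": TCP orientation; "force": force on the tool from outside, world axes, zero at the start; "wrist_torque": the same for the moment, N m; "grip_width": opening from 0.0 (shut) to 1.0 (fully open).
Only numpy, scipy, OpenCV 4.12 (cv2) and the standard library are available. Lean on these libraries where they do the work, as an engineer would, in place of code of your own. Each camera call takes 0.05 s, during which the arm holds its last target. There are 200 camera calls.

## Working session

There is one attempt and no reset: what is moved stays moved. The work goes in short steps, Python scripts to look and compute and a tool call to move; the robot and the scene stay as the last step left them, time stands still between calls to the robot, and variables do not carry over. Pictures are saved under pics/ and viewed, about 12 in all and at most 16, crops included, and the job is handed in when it is done.

Besides the shell and the picture viewer there is one more tool, called after "Call:" as name(argument=value, ...) on one line, values as JSON. step_arm: Moves the arm, as the interface text tells. Its arguments: {"type":"object","properties":{"plan":{"type":"string"},"grip_force":{"type":"number"}},"required":["plan"]}

```bash
ls; mkdir -p pics
cat > h.py <<'E'
import numpy as np, cv2
from rig import readout, cams, workorder, spotter, ctrl
def cap(n):
    p,d=cams.capture(n); return p,d
def cal(n):
    i=cams.camera_info(n); R=cv2.Rodrigues(np.array(i['rvec'],float))[0]; t=np.array(i['tvec'],float).ravel()
    return 200/np.tan(np.radians(i['vfov'])/2),i['cx'],i['cy'],R,t
def cloud(n,d):
    f,cx,cy,R,t=cal(n); v,u=np.mgrid[0:400,0:640]
    P=np.stack([(u-cx)/f*d,(v-cy)/f*d,d],-1); W=(P-t)@R
    W[d<=0]=np.nan; return W
def save(n,p): cv2.imwrite('pics/'+n+'.png',p[...,::-1])
E
python3 - <<'E'
from h import *
print(readout.sense())
for n in('scene','top'):
    p,d=cap(n); save(n+'0',p); W=cloud(n,d); np.save(n+'0.npy',W)
    i=cams.camera_info(n); print(n,i, 'campos',-cal(n)[3].T@cal(n)[4])
    for t in ['tap_table','upper_tray','weight','pad','treadle_pad','treadle_base','blue1','orange1','wash_bottle','brush','ear_defenders']:
        for r in spotter.regions_of(n,t):
            if r['conf']<.3: continue
            w=W[r['pixels']]; w=w[~np.isnan(w[:,0])]
            if len(w)==0: continue
            top=w[w[:,2]>np.percentile(w[:,2],95)-6]
            print(t,round(r['conf'],2),np.round(r['extent']),'topz',top[:,2].mean().round(1),'mid',((top.max(0)+top.min(0))/2).round(1),'span',(np.percentile(w,98,0)-np.percentile(w,2,0)).round())
E
```

```text
pics
{'time_s': 0.0, 'joints': array([-1.38738238e+00,  3.13458757e-01,  1.49842972e+00, -3.10119906e-05,
        1.33100018e+00, -2.23371102e-01]), 'dq': array([-0.00032867,  0.0024674 ,  0.00016224, -0.00017519,  0.00122131,
        0.00218877]), 'tau': array([ 1.04930044e-03, -4.12264717e+01, -2.59744245e+01, -1.05793977e-04,
        4.10244218e-03,  2.85900668e-06]), 'eef_pos': array([ 207.66855354, -481.90286252,  230.73336617]), 'ee_rot': array([-6.48172397e-04,  9.79385997e-01,  2.01996657e-01, -2.11164525e-06]), 'force': array([-0.29626864, -0.56971129,  0.1212948 ]), 'wrist_torque': array([-0.04601389, -0.00711457, -0.05158026]), 'grip_width': 1.00111614952356}
scene {'vfov': 56.43567528413813, 'cx': 324.46811946201973, 'cy': 200.39667004719072, 'rvec': array([ 2.18003841,  0.78596387, -0.32542325]), 'tvec': array([-469.1861634 , -183.08373835, 1518.35783696])} campos [1142.78189665 -692.42733115  879.57930853]
tap_table 0.63 [336. 208.  86.  92.] topz 122.0 mid [621.5  54.8 121.8] span [176. 294. 113.]
upper_tray 0.75 [255. 322.  53.  55.] topz 18.8 mid [ 690.4 -402.4   19.
[... 2521 characters left out ...]
 mid [441.8 -56.2  61.9] span [46. 46. 66.]
orange1 0.63 [396. 249.  26.  15.] topz 61.1 mid [ 437.7 -193.    62.7] span [43. 46. 54.]
orange1 0.61 [305. 188. 119.  78.] topz 123.5 mid [619.2  53.2 122.4] span [179. 281.  98.]
wash_bottle 0.73 [380. 137.  25.  27.] topz 120.2 mid [ 763.2 -161.9  120.4] span [ 50.  53. 110.]
wash_bottle 0.63 [203. 163.  57.  36.] topz 136.4 mid [710.4 341.2 138.5] span [ 81. 122. 138.]
brush 0.59 [461. 162.  17.  70.] topz 20.2 mid [ 689.3 -402.5   22.5] span [187.  40.  21.]
brush 0.43 [394. 250.  25.  17.] topz 61.0 mid [ 437.7 -193.    62.6] span [45. 46. 65.]
ear_defenders 0.84 [203. 160.  58.  36.] topz 138.9 mid [711.2 338.9 139.9] span [ 87. 126. 142.]
```

View pics/top0.png

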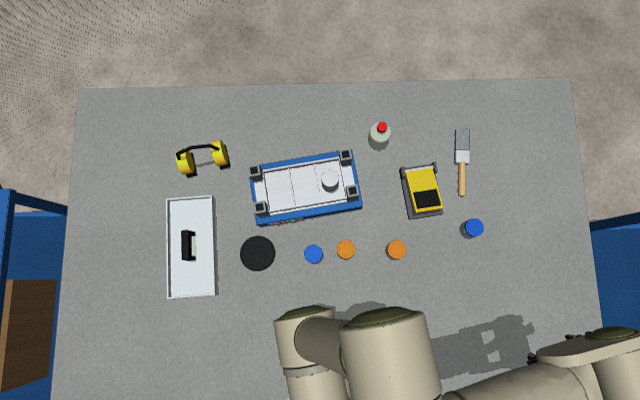

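```bash
cat >> h.py <<'E'
def rect(W,lo,hi,box,trim=None):
    """min-area rectangle of points with z in lo..hi inside box x0,x1,y0,y1"""
    x0,x1,y0,y1=box
    m=(W[...,2]>lo)&(W[...,2]<hi)&(W[...,0]>x0)&(W[...,0]<x1)&(W[...,1]>y0)&(W[...,1]<y1)
    w=W[m]; r=cv2.minAreaRect(w[:,:2].astype(np.float32)); return r,len(w),w
E
python3 - <<'E'
from h import *
for n in('top','scene'):
    W=np.load(n+'0.npy'); print(n)
    r,k,w=rect(W,112,128,(500,720,-110,210)); print('posts',r,k)
    for sx in(0,1):
        for sy in(0,1):
            q=w[((w[:,0]>620)==sx)&((w[:,1]>52)==sy)]; print(' post',q.mean(0).round(1),((q.max(0)+q.min(0))/2).round(1),(q.max(0)-q.min(0)).round(),len(q))
    r,k,w=rect(W,70,90,(300,620,230,450)); print('handle',r,k)
    r,k,w=rect(W,28,42,(300,650,200,470)); print('traywall',r,k)
    r,k,w=rect(W,8,90,(300,650,200,470)); print('tray',r,k)
    r,k,w=rect(W,50,75,(450,650,-350,-230)); print('treadle',r,k)
E
```

```text
top
posts ((620.0697021484375, 52.84788513183594), (130.94749450683594, 276.1604309082031), 8.916597366333008) 496
 post [593.1 -64.1 121.8] [593.8 -44.4 120. ] [42. 94. 16.] 129
 post [550.8 166.1 121.2] [551.4 166.5 119.8] [33. 34. 15.] 122
 post [686.2 -59.  121.3] [664.3 -37.  120.1] [79. 78. 16.] 122
 post [650.  182.  120.8] [650.5 181.2 120. ] [35. 33. 16.] 123
handle ((461.7814025878906, 373.47906494140625), (80.54310607910156, 22.248157501220703), 3.951892614364624) 250
traywall ((462.0218811035156, 374.0069274902344), (276.53839111328125, 133.58006286621094), 3.3561203479766846) 661
tray ((483.045166015625, 316.57391357421875), (314.0634765625, 253.3810577392578), 4.4596428871154785) 4994
treadle ((586.0083618164062, -280.85943603515625), (90.21222686767578, 78.52918243408203), 7.863724231719971) 722
scene
posts ((620.7090454101562, 56.43699645996094), (130.67019653320312, 282.2978515625), 8.981929779052734) 421
 post [592.9 -71.5 120.8] [596.2 -62.5 120.1] [44. 55. 16.] 106
 post [553.3 167.6 120.9] [552.9 171.  120.5] [33. 38. 14.] 73
 post [674.2 -49.8 120.3] [663.4 -40.5 120. ] [86. 71. 16.] 159
 post [651.1 182.7 120.9] [651.5 183.8 119.6] [32. 37. 15.] 83
handle ((461.8957214355469, 373.32830810546875), (78.7788314819336, 25.353727340698242), 5.218766212463379) 90
traywall ((461.18963623046875, 376.0762939453125), (280.90771484375, 140.1035919189453), 2.951005697250366) 407
tray ((464.0723876953125, 320.15484619140625), (280.90771484375, 252.09494018554688), 2.951005697250366) 1614
treadle ((582.10498046875, -278.7110595703125), (81.4515380859375, 79.37396240234375), 7.499491214752197) 603
```

The top picture shows two blue lids at (313,254) and (474,228), and two orange at (346,249) and (396,249). The weight is at (330,180) in the right-hand cell, the tray at (190,247), and the treadle at (422,190). I'll check the side view for anything hidden behind the arm.

View pics/scene0.png

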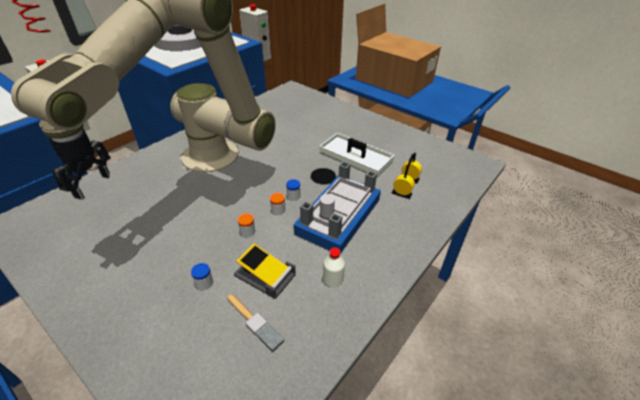

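```bash
cat >> h.py <<'E'
def go(x,y,z,psi=None,s=None):
    "shift (cm, tool axes) and twist (deg) from the measured pose to a TCP target; tool stays down"
    from scipy.spatial.transform import Rotation as Ro
    s=s or readout.sense(); q=s['ee_rot']; R=Ro.from_quat([q[1],q[2],q[3],q[0]]).as_matrix()
    d=R.T@(np.array([x,y,z])-s['eef_pos'])/10; p=np.degrees(np.arctan2(R[1,0],R[0,0]))
    tw=0 if psi is None else (p-psi+180)%360-180
    print('t',round(s['time_s'],2),'tcp',s['eef_pos'].round(1),'psi',p.round(1),'F',s['force'].round(1),'w',round(s['grip_width'],3),'-> shift',d.round(2),'twist',round(float(tw),1))
def tins(n='top'):
    p,d=cap(n); W=cloud(n,d)
    for t in('blue1','orange1'):
        for r in spotter.regions_of(n,t):
            w=W[r['pixels']]; w=w[~np.isnan(w[:,0])]
            if r['conf']<.3 or len(w)<40: continue
            h=np.percentile(w[:,2],90); w=w[w[:,2]>h-5]; print(t,round(r['conf'],2),'z',round(h),cv2.minEnclosingCircle(w[:,:2].astype(np.float32)),np.median(w,0).round(1))
    return p,W
E
python3 - <<'E'
from h import *
go(621.5,-18.5,200,98.9)
E
```

```text
t 1.2 tcp [ 207.7 -482.2  231.3] psi 23.3 F [-0.2  0.  -0.2] w 0.999 -> shift [ 56.35 -26.21   3.13] twist -75.6
```

The side view shows the same four tins: blue at (293,188) and (202,277), orange at (277,203) and (246,225). The weight stands in the tap table at (328,206). Setting out to the weight.

Call:
step_arm(plan="56.35 -26.2 0 -75.6 100;56.35 -26.2 0 -75.6 100;56.35 -26.2 0 -75.6 100;56.35 -26.2 0 -75.6 100;56.35 -26.2 0 -75.6 100;56.35 -26.2 0 -75.6 100;56.35 -26.2 0 -75.6 100;56.35 -26.2 0 -75.6 100;56.35 -26.2 0 -75.6 100;56.35 -26.2 0 -75.6 100")

```text
time_s: 2.2
eef_pos: [541.8, -107.3, 231.4]
ee_rot: [0.0, 0.649, 0.761, 0.0]
force: [0.0, -1.0, 0.8]
grip_width: 1.005
```

```bash
python3 -c "
from h import *
go(621.5,-18.5,200,98.9)"
```

```text
t 2.2 tcp [ 541.8 -107.3  231.4] psi 99.1 F [ 0.  -1.   0.8] w 1.005 -> shift [7.51 9.27 3.15] twist 0.2
```

Call:
step_arm(plan="7.5 9.3 3 0.2 100;7.5 9.3 3 0.2 100;7.5 9.3 3 0.2 100;7.5 9.3 3 0.2 100;7.5 9.3 3 0.2 100;7.5 9.3 3 0.2 100")

```text
time_s: 2.8
eef_pos: [620.6, -21.6, 201.9]
ee_rot: [0.0, 0.652, 0.758, 0.0]
force: [1.2, -0.3, -0.5]
grip_width: 1.001
```

```bash
python3 -c "
from h import *
go(621.5,-18.5,82,98.9)
p,d=cap('scene');W=cloud('scene',d);save('s1',cv2.resize(p[120:300,200:460],None,fx=3,fy=3))"
```

```text
t 2.8 tcp [620.6 -21.6 201.9] psi 98.6 F [ 1.2 -0.3 -0.5] w 1.001 -> shift [ 0.3   0.13 11.99] twist -0.3
```

View pics/s1.png

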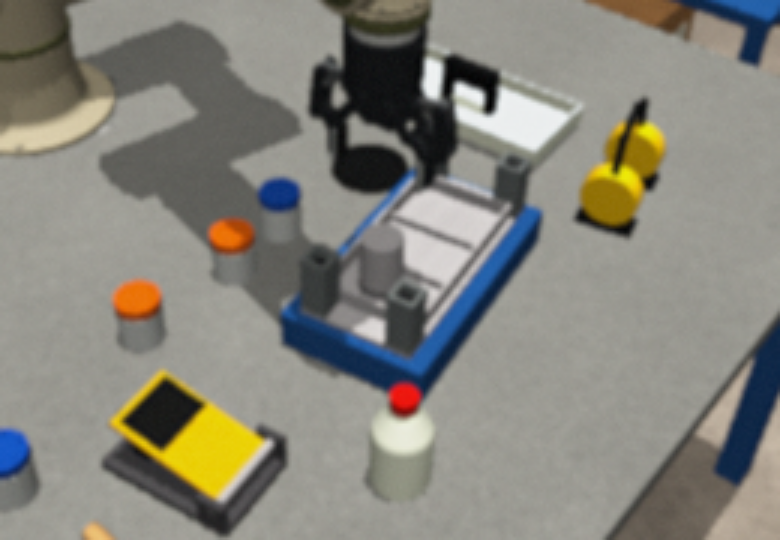

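The gripper stands straddling above the weight (crop 380,100 over 380,255), with the jaws along the table's x. Descending and gripping.

Call:
step_arm(plan="0.15 0.1 4 -0.3 100;0.15 0.1 8 -0.3 100;0.15 0.1 11 -0.3 100;0.15 0.1 12 -0.3 100;0.15 0.1 12 -0.3 100;0.15 0.1 12 -0.3 100")

```text
time_s: 3.45
eef_pos: [622.6, -19.6, 83.3]
ee_rot: [0.001, 0.65, 0.76, 0.001]
force: [0.0, 0.1, 0.6]
grip_width: 0.998
```

Call:
step_arm(plan="0 0 0 0 30;0 0 0 0 30;0 0 0 0 30;0 0 0 0 30;0 0 0 0 30;0 0 0 0 30;0 0 0 0 30;0 0 0 0 30", grip_force=60)

```text
time_s: 4.25
eef_pos: [622.2, -19.1, 82.4]
ee_rot: [0.001, 0.649, 0.76, 0.0]
force: [-0.9, -0.3, 6.2]
grip_width: 0.526
```

```bash
python3 -c "
from h import *
go(439.5,192,200,98.9)"
```

```text
t 4.25 tcp [622.2 -19.1  82.4] psi 99.0 F [-0.9 -0.3  6.2] w 0.526 -> shift [ 23.7  -14.72 -11.8 ] twist 0.1
```

Call:
step_arm(plan="0 0 -2 0 30;0 0 -6 0 30;0 0 -11 0 30;0 0 -12 0 30;5 -3 -12 0 30;9 -6 -12 0 30;13 -8.5 -12 0 30;17 -11 -12 0 30;20.5 -13 -12 0 30;23.7 -14.7 -12 0 30")

```text
time_s: 5.25
eef_pos: [436.8, 193.3, 199.6]
ee_rot: [-0.001, 0.649, 0.761, -0.001]
force: [0.8, 1.5, -6.6]
grip_width: 0.523
```

Call:
step_arm(plan="0 0 0 0 30;0 0 2 0 30;0 0 6 0 30;0 0 10 0 30;0 0 13 0 30;0 0 15 0 30;0 0 15.5 0 30;0 0 15.5 0 30")

```text
time_s: 6.05
eef_pos: [438.9, 191.8, 45.5]
ee_rot: [-0.001, 0.649, 0.76, -0.001]
force: [0.4, 0.7, -5.8]
grip_width: 0.528
```

```bash
python3 -c "
from h import *
go(439.5,192,30.5,98.9)"
```

```text
t 6.05 tcp [438.9 191.8  45.5] psi 99.0 F [ 0.4  0.7 -5.8] w 0.528 -> shift [0.02 0.07 1.5 ] twist 0.1
```

Call:
step_arm(plan="0 0 0.8 0 30;0 0 1.2 0 30;0 0 1.4 0 30;0 0 1.5 0 30;0 0 1.5 0 30")

```text
time_s: 6.55
eef_pos: [439.5, 192.0, 31.4]
ee_rot: [0.0, 0.649, 0.76, 0.0]
force: [0.5, -0.1, -6.8]
grip_width: 0.525
```

```bash
python3 -c "
from h import *
go(439.5,192,30.5,98.9)"
```

```text
t 6.55 tcp [439.5 192.   31.4] psi 99.0 F [ 0.5 -0.1 -6.8] w 0.525 -> shift [-0.   -0.    0.09] twist 0.1
```

Call:
step_arm(plan="0 0 0.1 0 30;0 0 0.2 0 30;0 0 0.2 0 30")

```text
time_s: 6.85
eef_pos: [439.7, 192.1, 30.4]
ee_rot: [0.0, 0.649, 0.76, 0.0]
force: [-4.1, -0.6, 7.1]
grip_width: 0.523
```

Call:
step_arm(plan="0 0 0 0 100;0 0 0 0 100;0 0 0 0 100;0 0 0 0 100;0 0 0 0 100;0 0 -4 0 100;0 0 -8 0 100;0 0 -12 0 100;0 0 -16 0 100;0 0 -16 0 100")

```text
time_s: 7.85
eef_pos: [441.5, 192.5, 194.1]
ee_rot: [0.003, 0.649, 0.76, 0.004]
force: [-0.1, 0.3, -1.0]
grip_width: 1.002
```

```bash
python3 -c "
from h import *
s=readout.sense()
p,W=tins('top'); go(432,31.5,190,98.9)
tins('scene')
"
```

```text
blue1 0.6 z 64 ((442.0012512207031, -56.71614074707031), 24.221385955810547) [442.5 -57.2  61.2]
blue1 0.58 z 63 ((493.3543395996094, -404.5501708984375), 24.4249210357666) [ 494.6 -403.8   61.4]
blue1 0.51 z 64 ((431.5870666503906, 31.486637115478516), 24.335607528686523) [431.5  31.2  61.4]
orange1 0.65 z 64 ((437.59320068359375, -193.330810546875), 24.43711280822754) [ 437.6 -192.8   61.1]
orange1 0.5 z 63 ((441.8920593261719, -56.924827575683594), 24.452470779418945) [442.5 -57.4  61.2]
t 8.0 tcp [439.  191.9 188.4] psi 99.0 F [-0.6 -0.4 -0. ] w 1.0 -> shift [-15.74  -3.2   -0.15] twist 0.1
blue1 0.91 z 62 ((495.0238342285156, -403.53021240234375), 25.45166778564453) [ 495.7 -404.9   60.3]
blue1 0.5 z 62 ((431.1741943359375, 32.07372283935547), 26.149654388427734) [434.3  32.3  61.4]
orange1 0.86 z 62 ((441.1427307128906, -190.6958465576172), 25.06171226501465) [ 441.7 -192.4   60.7]
orange1 0.51 z 62 ((444.17486572265625, -55.21601486206055), 25.31965446472168) [444.9 -55.2  60.9]
```

Call:
step_arm(plan="-5 -1 0 0 100;-10 -2 0 0 100;-14 -3 0 0 100;-15.75 -3.2 0 0 100;-15.75 -3.2 0 0 100;-15.75 -3.2 4 0 100;-15.75 -3.2 8 0 100;-15.75 -3.2 11 0 100;-15.75 -3.2 12 0 100;-15.75 -3.2 12 0 100")

```text
time_s: 9.15
eef_pos: [431.9, 32.2, 68.5]
ee_rot: [-0.001, 0.649, 0.761, -0.001]
force: [0.7, -0.1, -0.5]
grip_width: 0.999
```

```bash
python3 -c "
from h import *
go(431.5,31.5,25,98.9)
"
```

```text
t 9.15 tcp [431.9  32.2  68.5] psi 99.0 F [ 0.7 -0.1 -0.5] w 0.999 -> shift [-0.06 -0.04  4.35] twist 0.1
```

Call:
step_arm(plan="0 0 3 0 100;0 0 4.3 0 100;0 0 4.3 0 100;0 0 4.3 0 30;0 0 4.3 0 30;0 0 4.3 0 30;0 0 4.3 0 30;0 0 4.3 0 30;0 0 4.3 0 30;0 0 4.3 0 30", grip_force=40)

```text
time_s: 10.15
eef_pos: [433.1, 31.4, 27.6]
ee_rot: [0.001, 0.649, 0.76, 0.0]
force: [-2.4, 1.5, 9.9]
grip_width: 0.576
```

Call:
step_arm(plan="0 0 -2 0 30;0 0 -6 0 30;0 0 -11 0 30;0 0 -15.5 0 30;0 0 -15.5 0 30")

```text
time_s: 10.65
eef_pos: [434.9, 31.1, 187.0]
ee_rot: [0.005, 0.649, 0.761, 0.003]
force: [0.1, -0.9, -3.1]
grip_width: 0.572
```

```bash
python3 -c "
from h import *
go(608.9,124.1,180,98.9)
"
```

```text
t 10.65 tcp [434.9  31.1 187. ] psi 99.0 F [ 0.1 -0.9 -3.1] w 0.572 -> shift [ 6.46 18.63  0.88] twist 0.1
```

Call:
step_arm(plan="1.5 4.5 0 0 30;3 9 0 0 30;5 14 0 0 30;6.4 18.5 0 0 30;6.4 18.6 0 0 30;6.4 18.6 0 0 30;6.4 18.6 3 0 30;6.4 18.6 6 0 30;6.4 18.6 8 0 30;6.4 18.6 8.5 0 30")

```text
time_s: 11.65
eef_pos: [604.0, 123.1, 94.5]
ee_rot: [-0.002, 0.65, 0.76, -0.001]
force: [-0.5, -0.6, -1.1]
grip_width: 0.571
```

```bash
python3 -c "
from h import *
go(608.9,124.1,84,98.9)
"
```

```text
t 11.65 tcp [604.  123.1  94.5] psi 99.0 F [-0.5 -0.6 -1.1] w 0.571 -> shift [0.02 0.5  1.05] twist 0.1
```

Call:
step_arm(plan="0 0.4 0.3 0 30;0 0.4 0.7 0 30;0 0.4 1 0 30;0 0.4 1 0 30;0 0.4 1 0 30")

```text
time_s: 12.15
eef_pos: [610.2, 124.4, 86.7]
ee_rot: [0.0, 0.649, 0.76, 0.0]
force: [-0.5, 0.5, -0.6]
grip_width: 0.579
```

Call:
step_arm(plan="0 0 0.1 0 30;0 0 0.2 0 30;0 0 0.3 0 30;0 0 0.3 0 30")

```text
time_s: 12.55
eef_pos: [610.2, 124.4, 83.7]
ee_rot: [0.0, 0.649, 0.76, 0.0]
force: [-1.8, 0.1, 2.8]
grip_width: 0.572
```

```bash
python3 -c "
from h import *
go(608.9,124.1,82,98.9)
"
```

```text
t 12.55 tcp [610.2 124.4  83.7] psi 99.0 F [-1.8  0.1  2.8] w 0.572 -> shift [-0.01 -0.13  0.17] twist 0.1
```

Call:
step_arm(plan="0 0 0 0 80;0 0 0 0 80;0 0 0 0 80;0 0 0 0 80;0 0 -3 0 80;0 0 -7 0 80;0 0 -11 0 100;0 0 -11 0 100;0 0 -11 0 100;0 0 -11 0 100")

```text
time_s: 13.55
eef_pos: [609.6, 124.4, 191.9]
ee_rot: [-0.001, 0.649, 0.76, -0.001]
force: [0.8, 0.3, -0.6]
grip_width: 1.0
```

```bash
python3 -c "
from h import *
go(494,-404.3,190,98.9)
"
```

```text
t 13.55 tcp [609.6 124.4 191.9] psi 99.0 F [ 0.8  0.3 -0.6] w 1.0 -> shift [-50.41 -19.69   0.21] twist 0.1
```

Call:
step_arm(plan="-50.4 -19.7 0 0 100;-50.4 -19.7 0 0 100;-50.4 -19.7 0 0 100;-50.4 -19.7 0 0 100;-50.4 -19.7 0 0 100;-50.4 -19.7 0 0 100;-50.4 -19.7 0 0 100;-50.4 -19.7 0 0 100;-50.4 -19.7 0 0 100;-50.4 -19.7 0 0 100")

```text
time_s: 14.55
eef_pos: [502.1, -365.6, 191.8]
ee_rot: [-0.001, 0.649, 0.76, 0.0]
force: [1.0, -0.6, -0.2]
grip_width: 0.999
```

```bash
python3 -c "
from h import *
tins('scene')
tins('top')
go(494,-404.3,190,98.9)
"
```

```text
blue1 0.75 z 62 ((495.407958984375, -404.05364990234375), 25.485225677490234) [ 497.4 -404.2   60.4]
blue1 0.56 z 62 ((441.9328918457031, -55.764549255371094), 26.60292625427246) [443.8 -55.4  60.4]
blue1 0.53 z 118 ((610.5341186523438, 126.61781311035156), 24.8780574798584) [613.1 124.7 116.4]
orange1 0.89 z 62 ((439.87420654296875, -192.08184814453125), 24.459749221801758) [ 441.1 -193.3   60.5]
orange1 0.55 z 62 ((441.9328918457031, -55.764549255371094), 26.60292625427246) [444.1 -55.   60.4]
blue1 0.92 z 119 ((610.6075439453125, 124.34154510498047), 24.244735717773438) [611.3 124.  117.4]
orange1 0.61 z 64 ((441.7628173828125, -56.74892044067383), 24.455673217773438) [440.8 -56.2  61.3]
orange1 0.34 z 8 ((439.8993225097656, 192.23374938964844), 51.384456634521484) [431.3 183.8   5.8]
t 14.85 tcp [ 503.4 -362.9  192.5] psi 99.1 F [0.1 0.1 0.1] w 1.003 -> shift [-3.94 -1.58  0.24] twist 0.2
```

Call:
step_arm(plan="-3.95 -1.6 0 0 100;-3.95 -1.6 0 0 100;-3.95 -1.6 4 0 100;-3.95 -1.6 8 0 100;-3.95 -1.6 12 0 100;-3.95 -1.6 12.5 0 100;-3.95 -1.6 12.5 0 100;-3.95 -1.6 12.5 0 100")

```text
time_s: 15.65
eef_pos: [494.7, -405.9, 70.8]
ee_rot: [0.002, 0.649, 0.761, -0.0]
force: [-0.4, -0.3, 0.6]
grip_width: 0.997
```

```bash
python3 -c "
from h import *
go(494,-404.3,25,98.9)
"
```

```text
t 15.65 tcp [ 494.7 -405.9   70.8] psi 99.0 F [-0.4 -0.3  0.6] w 0.997 -> shift [ 0.19 -0.05  4.58] twist 0.1
```

Call:
step_arm(plan="0.1 0 3 0 100;0.1 0 4.3 0 100;0.1 0 4.3 0 100;0.1 0 4.3 0 30;0.1 0 4.3 0 30;0.1 0 4.3 0 30;0.1 0 4.3 0 30;0.1 0 4.3 0 30;0.1 0 4.3 0 30;0.1 0 4.3 0 30")

```text
time_s: 16.65
eef_pos: [493.9, -405.1, 26.8]
ee_rot: [0.001, 0.649, 0.76, -0.0]
force: [-0.2, 1.0, 6.2]
grip_width: 0.574
```

Call:
step_arm(plan="0 0 -2 0 30;0 0 -6 0 30;0 0 -11 0 30;0 0 -15.5 0 30;0 0 -15.5 0 30;0 0 -15.5 0 30")

```text
time_s: 17.25
eef_pos: [493.5, -404.6, 180.9]
ee_rot: [0.001, 0.649, 0.76, -0.0]
force: [0.1, -0.3, -1.8]
grip_width: 0.572
```

```bash
python3 -c "
from h import *
go(631.1,-18.1,180,98.9)
"
```

```text
t 17.25 tcp [ 493.5 -404.6  180.9] psi 99.0 F [ 0.1 -0.3 -1.8] w 0.572 -> shift [36.02 19.64  0.06] twist 0.1
```

Call:
step_arm(plan="4 2.2 0 0 30;8 4.4 0 0 30;12 6.5 0 0 30;16 8.7 0 0 30;20 10.9 0 0 30;24 13.1 0 0 30;28 15.3 0 0 30;32 17.4 0 0 30;36 19.6 0 0 30;36 19.6 0 0 30")

```text
time_s: 18.25
eef_pos: [630.8, -13.0, 178.0]
ee_rot: [-0.002, 0.647, 0.762, -0.0]
force: [0.3, -0.3, -1.9]
grip_width: 0.573
```

Call:
step_arm(plan="0 0 0 0 30;0 0 0 0 30;0 0 3 0 30;0 0 6 0 30;0 0 8 0 30;0 0 8.5 0 30;0 0 8.5 0 30;0 0 8.5 0 30")

```text
time_s: 19.05
eef_pos: [631.2, -19.0, 96.6]
ee_rot: [0.001, 0.65, 0.76, 0.0]
force: [-0.0, -0.1, -1.6]
grip_width: 0.574
```

```bash
python3 -c "
from h import *
go(631.1,-18.1,84,98.9)
"
```

```text
t 19.05 tcp [631.2 -19.   96.6] psi 99.0 F [-0.  -0.1 -1.6] w 0.574 -> shift [ 0.09 -0.    1.26] twist 0.1
```

Call:
step_arm(plan="0 0 0.4 0 30;0 0 0.8 0 30;0 0 1 0 30;0 0 1.1 0 30;0 0 1.2 0 30;0 0 1.3 0 30;0 0 1.3 0 30")

```text
time_s: 19.75
eef_pos: [630.8, -18.2, 82.9]
ee_rot: [0.0, 0.649, 0.76, 0.0]
force: [-2.3, -0.1, 3.6]
grip_width: 0.574
```

```bash
python3 -c "
from h import *
go(631.1,-18.1,82.5,98.9)
"
```

```text
t 19.75 tcp [630.8 -18.2  82.9] psi 99.0 F [-2.3 -0.1  3.6] w 0.574 -> shift [0.01 0.03 0.04] twist 0.1
```

Seated. Releasing, then on to the upper tray's handle.

Call:
step_arm(plan="0 0 0 0 80;0 0 0 0 80;0 0 0 0 80;0 0 0 0 80;0 0 -3 0 80;0 0 -7 0 80;0 0 -11 0 80;0 0 -11 0 60;0 0 -11 0 60;0 0 -11 0 60")

```text
time_s: 20.75
eef_pos: [630.2, -18.2, 190.9]
ee_rot: [-0.001, 0.649, 0.76, -0.001]
force: [0.1, 0.5, -1.0]
grip_width: 0.601
```

```bash
python3 -c "
from h import *
go(462,373.5,190,183.6)
"
```

```text
t 20.75 tcp [630.2 -18.2 190.9] psi 99.0 F [ 0.1  0.5 -1. ] w 0.601 -> shift [ 41.32 -10.48   0.14] twist -84.6
```

Call:
step_arm(plan="41.3 -10.5 0 -84.6 60;41.3 -10.5 0 -84.6 60;41.3 -10.5 0 -84.6 60;41.3 -10.5 0 -84.6 60;41.3 -10.5 0 -84.6 60;41.3 -10.5 0 -84.6 60;41.3 -10.5 0 -84.6 60;41.3 -10.5 0 -84.6 60;41.3 -10.5 0 -84.6 60;41.3 -10.5 0 -84.6 60")

```text
time_s: 21.75
eef_pos: [460.0, 375.9, 190.7]
ee_rot: [-0.001, -0.037, 0.999, -0.0]
force: [0.7, -0.1, 0.2]
grip_width: 0.598
```

```bash
python3 -c "
from h import *
go(462,373.5,65,183.6)
p,d=cap('top');W=cloud('top',d);np.save('top1.npy',W);save('t1',cv2.resize(p[130:310,150:410],None,fx=3,fy=3))
R=[]
for n in('top','scene'):
    W=np.load(n+'0.npy')
    m,k,w=rect(W,30,40,(300,615,285,450)); print(n,'wall',m,k)
# table: lower tray/housing from post tops, now without weight
W=np.load('top1.npy'); r,k,w=rect(W,119,128,(500,720,-110,210)); print(r,k)
T=lambda x,y:(620+x*np.cos(np.radians(8.9))-y*np.sin(np.radians(8.9)),53+x*np.sin(np.radians(8.9))+y*np.cos(np.radians(8.9)))
for sx in(-50,50):
    for sy in(-123,123):
        c=T(sx,sy); q=w[np.hypot(w[:,0]-c[0],w[:,1]-c[1])<30]; print(np.round(c,1), cv2.minAreaRect(q[:,:2].astype(np.float32)),q[:,2].mean().round(1),len(q))
"
```

```text
t 21.75 tcp [460.  375.9 190.7] psi -175.8 F [ 0.7 -0.1  0.2] w 0.598 -> shift [-0.22 -0.25 12.57] twist 0.6
top wall ((462.0218811035156, 374.0069274902344), (276.53839111328125, 133.58006286621094), 3.3561203479766846) 547
scene wall ((461.1886901855469, 376.06378173828125), (281.0030212402344, 139.9121551513672), 2.905305862426758) 320
((620.1151733398438, 52.977500915527344), (130.30911254882812, 276.383544921875), 8.83493423461914) 414
[589.6 -76.3] ((589.7025756835938, -76.22115325927734), (30.392230987548828, 30.39569664001465), 8.559830665588379) 124.0 79
[551.6 166.8] ((551.7494506835938, 166.7266387939453), (29.89768409729004, 30.471698760986328), 8.375375747680664) 124.2 77
[688.4 -60.8] ((688.1773681640625, -60.61003494262695), (30.793861389160156, 29.850629806518555), 7.443319320678711) 124.0 74
[650.4 182.3] ((650.24609375, 181.7065887451172), (31.205974578857422, 29.958223342895508), 7.8160080909729) 124.6 77
```

View pics/t1.png

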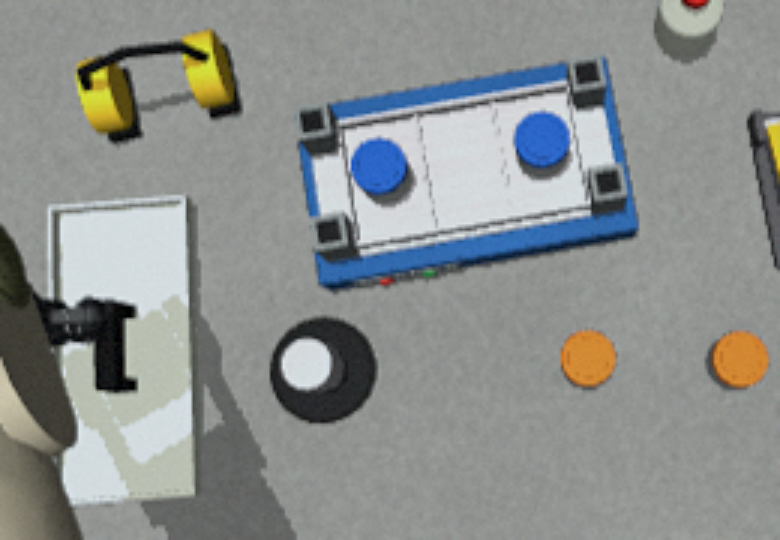

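The crop shows the blue tins in the two outer cells (380,165) and (542,138), and the weight on the pad at (307,362). The gripper is over the handle. The post tops fit a table pose of (620, 53, 8.9°). Gripping the handle.

Call:
step_arm(plan="-0.2 -0.2 0 0.6 60;-0.2 -0.2 3 0.6 60;-0.2 -0.2 7 0.6 60;-0.2 -0.2 10 0.6 60;-0.2 -0.2 12 0.6 60;-0.2 -0.2 12.5 0.6 60;-0.2 -0.2 12.5 0.6 60;-0.2 -0.2 12.5 0.6 60")

```text
time_s: 22.6
eef_pos: [465.2, 371.3, 68.5]
ee_rot: [0.001, -0.025, 1.0, 0.0]
force: [-0.0, 0.4, -0.8]
grip_width: 0.597
```

```bash
python3 -c "
from h import *
go(461.9,373.7,45,183.6)
"
```

```text
t 22.6 tcp [465.2 371.3  68.5] psi -177.1 F [-0.   0.4 -0.8] w 0.597 -> shift [0.32 0.26 2.34] twist -0.7
```

Call:
step_arm(plan="0.3 0.25 1 -0.7 60;0.3 0.25 2.3 -0.7 60;0.3 0.25 2.3 -0.7 60;0.3 0.25 2.3 -0.7 60")

```text
time_s: 23.0
eef_pos: [461.1, 373.6, 43.9]
ee_rot: [-0.0, -0.032, 0.999, -0.0]
force: [-0.2, 0.8, 1.0]
grip_width: 0.595
```

Call:
step_arm(plan="0 0 0 0 0;0 0 0 0 0;0 0 0 0 0;0 0 0 0 0;0 0 0 0 0;0 0 0 0 0;0 0 0 0 0;0 0 0 0 0", grip_force=90)

```text
time_s: 23.8
eef_pos: [461.7, 373.9, 45.0]
ee_rot: [0.001, -0.032, 0.999, 0.0]
force: [-1.2, 1.1, 7.3]
grip_width: 0.225
```

```bash
python3 -c "
from h import *
go(461.9,373.7,45,183.6)
"
```

```text
t 23.8 tcp [461.7 373.9  45. ] psi -176.3 F [-1.2  1.1  7.3] w 0.225 -> shift [-0.02 -0.02 -0.  ] twist 0.1
```

Call:
step_arm(plan="0 0 -1 0 0;0 0 -3 0 0;0 0 -6 0 0;0 0 -9 0 0;0 0 -12 0 0;0 0 -15 0 0;0 0 -17 0 0;0 0 -17.5 0 0;0 0 -17.5 0 0;0 0 -17.5 0 0")

```text
time_s: 24.8
eef_pos: [460.7, 373.3, 217.6]
ee_rot: [-0.001, -0.032, 0.999, -0.001]
force: [-0.7, -0.3, -4.7]
grip_width: 0.221
```

```bash
python3 -c "
from h import *
go(620,53,222,98.9)
"
```

```text
t 24.8 tcp [460.7 373.3 217.6] psi -176.3 F [-0.7 -0.3 -4.7] w 0.221 -> shift [-13.82 -32.99  -0.44] twist 84.8
```

Call:
step_arm(plan="-1 -2 -0.5 5 0;-2 -5 -0.5 10 0;-3 -8 -0.5 17 0;-5 -11 -0.5 24 0;-6 -14 -0.5 31 0;-7 -17 -0.5 39 0;-8 -20 -0.5 47 0;-10 -23 -0.5 55 0;-11 -26 -0.5 62 0;-12 -29 -0.5 70 0")

```text
time_s: 25.8
eef_pos: [599.8, 90.7, 222.5]
ee_rot: [-0.001, 0.549, 0.836, -0.001]
force: [0.3, 0.7, -4.5]
grip_width: 0.218
```

```bash
python3 -c "
from h import *
go(620,53,222,98.9)
"
```

```text
t 25.8 tcp [599.8  90.7 222.5] psi 113.4 F [ 0.3  0.7 -4.5] w 0.218 -> shift [-4.26  0.36  0.04] twist 14.5
```

Call:
step_arm(plan="-1.5 0.2 0 5 0;-3 0.3 0 9 0;-4 0.35 0 12.5 0;-4.2 0.35 0 14.5 0;-4.2 0.35 0 14.5 0;-4.2 0.35 0 14.5 0;-4.2 0.35 0 14.5 0")

```text
time_s: 26.5
eef_pos: [619.7, 55.3, 223.8]
ee_rot: [-0.0, 0.648, 0.762, -0.0]
force: [-0.5, 0.6, -5.4]
grip_width: 0.219
```

Run:
```python
from h import *
go(620,53,222,98.9)
for n in('top','scene'):
    p,d=cap(n);W=cloud(n,d); save(n+'2',p)
    z=W[...,2]
    r,k,w=rect(W,206,218,(500,760,-140,240)); print(n,'rim',r,k, np.percentile(w[:,2],[5,50,95]).round(1))
    # plane tilt of rim
    A=np.c_[w[:,:2]-w[:,:2].mean(0),np.ones(len(w))]; print(' tilt',np.linalg.lstsq(A,w[:,2],rcond=None)[0])
    r,k,w=rect(W,190,199,(540,700,-60,170)); print(n,'floor',r,k, np.percentile(w[:,2],[5,50,95]).round(1))
go(620,53,222,98.9)
```

```text
t 26.5 tcp [619.7  55.3 223.8] psi 99.3 F [-0.5  0.6 -5.4] w 0.219 -> shift [-0.23 -0.    0.18] twist 0.4
top rim ((620.4173583984375, 55.027244567871094), (131.33688354492188, 275.85498046875), 9.052657127380371) 313 [206.9 215.  217.7]
 tilt [ 1.21265399e-03 -4.37120995e-04  2.14020994e+02]
top floor ((622.2761840820312, 33.688140869140625), (127.3400650024414, 205.82470703125), 9.09128475189209) 1237 [193.1 196.4 198.6]
scene rim ((620.66162109375, 58.32984161376953), (132.68392944335938, 282.19970703125), 9.53895378112793) 542 [206.6 213.6 217.4]
 tilt [3.46788646e-04 2.23565081e-03 2.12876825e+02]
scene floor ((621.3239135742188, 62.48778533935547), (129.28492736816406, 236.44732666015625), 8.757926940917969) 1274 [194.4 196.6 198.5]
t 26.6 tcp [619.8  55.2 224.1] psi 99.3 F [ 0.  -0.4 -5.4] w 0.22 -> shift [-0.22 -0.01  0.21] twist 0.4
```

View pics/top2.png

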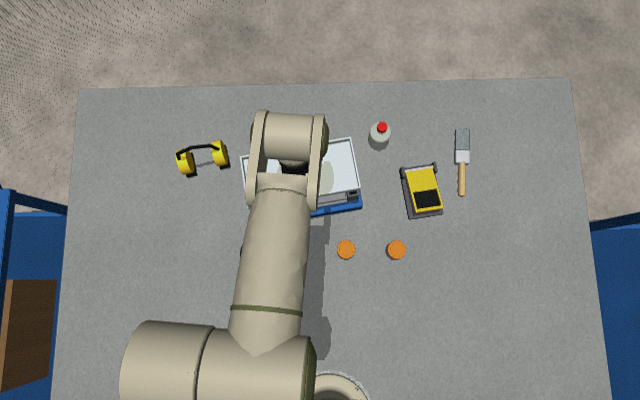

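The tray hangs level at (620.4, 55.0) over the table, with its rim seen at (250–360, 140–215). It needs a 2 mm correction, then it can come down.

Call:
step_arm(plan="-0.2 0 0 0.2 0;-0.2 0 1.5 0.2 0;-0.2 0 3 0.2 0;-0.2 0 4 0.2 0;-0.2 0 4.7 0.2 0;-0.2 0 5 0.2 0;-0.2 0 5 0.2 0;-0.2 0 5 0.2 0")

```text
time_s: 27.4
eef_pos: [620.5, 52.9, 174.9]
ee_rot: [0.0, 0.649, 0.76, 0.0]
force: [0.0, -0.1, -4.5]
grip_width: 0.22
```

Run:
```python
from h import *
p,d=cap('top');W=cloud('top',d)
r,k,w=rect(W,156,168,(500,760,-140,240)); print('rim',r,k, np.percentile(w[:,2],[5,50,95]).round(1))
go(619.6,53.2,157,99.1)
```

```text
rim ((620.9837646484375, 52.58726501464844), (131.214111328125, 276.2176818847656), 8.806070327758789) 251 [157.6 165.3 167.7]
t 27.45 tcp [620.5  52.9 174.9] psi 99.0 F [ 0.2  0.5 -4.9] w 0.218 -> shift [ 0.04 -0.09  1.79] twist -0.1
```

Call:
step_arm(plan="0.05 -0.08 0.3 0 0;0.05 -0.08 0.6 0 0;0.05 -0.08 0.8 0 0;0.05 -0.08 1 0 0;0.05 -0.08 1.2 0 0;0.05 -0.08 1.4 0 0;0.05 -0.08 1.5 0 0;0.05 -0.08 1.5 0 0")

```text
time_s: 28.25
eef_pos: [619.3, 53.3, 159.1]
ee_rot: [-0.0, 0.649, 0.76, -0.0]
force: [0.2, -0.0, -4.7]
grip_width: 0.218
```

Run:
```python
from h import *
go(619.8,53.2,157,99.1)
print(readout.sense()['wrist_torque'])
```

```text
t 28.25 tcp [619.3  53.3 159.1] psi 99.0 F [ 0.2 -0.  -4.7] w 0.218 -> shift [-0.02  0.05  0.21] twist -0.1
[0.04789013 0.03607272 0.0122578 ]
```

No contact yet, so the lugs are in the sockets about 10 mm. Last 2 mm slowly.

Call:
step_arm(plan="0 0.03 0.06 0 0;0 0.03 0.1 0 0;0 0.03 0.15 0 0;0 0.03 0.2 0 0;0 0.03 0.22 0 0;0 0.03 0.22 0 0")

```text
time_s: 28.85
eef_pos: [619.7, 53.4, 157.1]
ee_rot: [0.0, 0.649, 0.76, 0.0]
force: [-0.1, -0.0, -3.8]
grip_width: 0.224
```

Run:
```python
from h import *
go(619.8,53.2,157,99.1)
print(readout.sense()['wrist_torque'])
p,d=cap('top');W=cloud('top',d)
r,k,w=rect(W,140,153,(500,760,-140,240)); print('rim',r,k, np.percentile(w[:,2],[5,50,95]).round(1))
```

```text
t 28.85 tcp [619.7  53.4 157.1] psi 99.0 F [-0.1 -0.  -3.8] w 0.224 -> shift [-0.02  0.01  0.01] twist -0.1
[-0.02438105 -0.01787994  0.0038018 ]
rim ((620.642822265625, 53.15837860107422), (131.42869567871094, 276.6253967285156), 8.740732192993164) 329 [142.1 149.  152.2]
```

Call:
step_arm(plan="0 0 0.03 0 0;0 0 0.06 0 0;0 0 0.09 0 0;0 0 0.09 0 0;0 0 0.09 0 0")

```text
time_s: 29.4
eef_pos: [619.7, 53.4, 157.0]
ee_rot: [0.0, 0.649, 0.76, 0.0]
force: [-5.5, 0.3, 5.4]
grip_width: 0.219
```

Call:
step_arm(plan="0 0 0 0 50;0 0 0 0 50;0 0 0 0 50;0 0 0 0 50;0 0 -2 0 50;0 0 -5 0 50;0 0 -9 0 50;0 0 -10 0 100;0 0 -10 0 100;0 0 -10 0 100")

```text
time_s: 30.4
eef_pos: [619.3, 53.4, 254.8]
ee_rot: [-0.001, 0.649, 0.76, -0.001]
force: [0.5, -0.5, -0.1]
grip_width: 0.978
```

Run:
```python
from h import *
go(441.8,-56.5,200,98.9)
```

```text
t 30.4 tcp [619.3  53.4 254.8] psi 99.0 F [ 0.5 -0.5 -0.1] w 0.978 -> shift [ -8.08 -19.24   5.51] twist 0.1
```

Moving off toward the orange tin, then checking the tray from above.

Call:
step_arm(plan="-8.1 -19.2 0 0 100;-8.1 -19.2 0 0 100;-8.1 -19.2 0 0 100;-8.1 -19.2 0 0 100;-8.1 -19.2 0 0 100;-8.1 -19.2 3 0 100;-8.1 -19.2 5.5 0 100;-8.1 -19.2 5.5 0 100")

```text
time_s: 31.2
eef_pos: [441.2, -55.9, 197.8]
ee_rot: [-0.004, 0.649, 0.76, -0.001]
force: [-0.2, 0.5, 0.3]
grip_width: 1.0
```

Run:
```python
from h import *
go(441.8,-56.5,25,98.9)
for n in('top','scene'):
    p,W=tins(n)
    r,k,w=rect(W,144,155,(500,760,-140,240)); print(n,'rim',r,k, np.percentile(w[:,2],[5,50,95]).round(1))
    A=np.c_[w[:,:2]-w[:,:2].mean(0),np.ones(len(w))]; print(' tilt',np.linalg.lstsq(A,w[:,2],rcond=None)[0])
    c=cv2.resize(p[130:270,230:470] if n=='top' else p[130:300,200:440],None,fx=3,fy=3); save('tr_'+n,c)
```

```text
t 31.2 tcp [441.2 -55.9 197.8] psi 99.0 F [-0.2  0.5  0.3] w 1.0 -> shift [-0.14  0.16 17.28] twist 0.1
blue1 0.41 z 64 ((562.8624267578125, -284.1036682128906), 42.763057708740234) [ 559.8 -281.9   64.2]
orange1 0.74 z 64 ((437.61602783203125, -193.10121154785156), 24.463335037231445) [ 434.9 -196.1   61.4]
top rim ((620.648681640625, 53.06981658935547), (131.45179748535156, 276.3930358886719), 8.785972595214844) 600 [145.2 149.3 152.8]
 tilt [-2.37669982e-03  5.73819306e-04  1.49225621e+02]
orange1 0.82 z 62 ((443.74212646484375, -54.82086181640625), 25.91152572631836) [444.2 -56.1  61.2]
orange1 0.82 z 62 ((439.15118408203125, -190.87379455566406), 24.635555267333984) [ 441.2 -192.    60.7]
scene rim ((620.3342895507812, 56.2607421875), (132.83242797851562, 281.2736511230469), 8.97369384765625) 437 [144.8 148.8 151.8]
 tilt [-1.11238987e-03  1.00210873e-03  1.48605847e+02]
```

View pics/tr_scene.png

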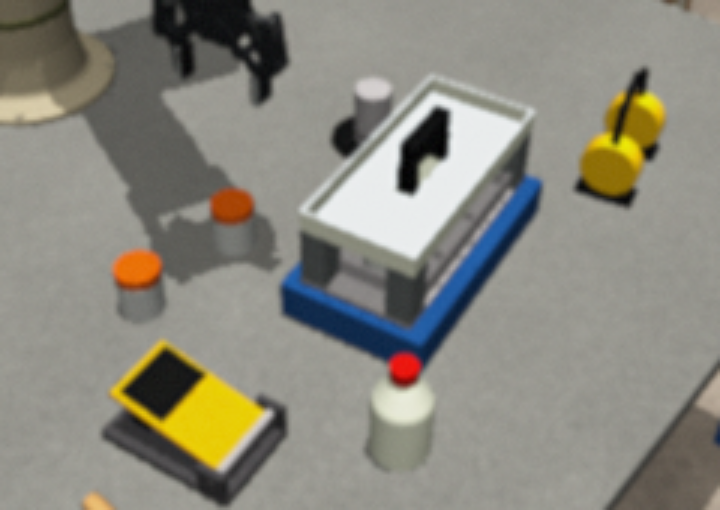

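The tray sits flush on all four posts (crop 300–540, 80–350). Its rim is level at 149 mm, as it must be. Now the orange tins.

Call:
step_arm(plan="-0.1 0.1 4 0 100;-0.1 0.1 8 0 100;-0.1 0.1 12 0 100;-0.1 0.1 15 0 100;-0.1 0.1 16.5 0 100;-0.1 0.1 16.8 0 100;-0.1 0.1 16.8 0 100;-0.1 0.1 16.8 0 100")

```text
time_s: 32.3
eef_pos: [444.6, -57.8, 34.3]
ee_rot: [0.001, 0.649, 0.76, 0.0]
force: [-0.1, -0.5, 0.5]
grip_width: 1.001
```

```bash
python3 -c "
from h import *
go(441.8,-56.5,26,98.9)
"
```

```text
t 32.3 tcp [444.6 -57.8  34.3] psi 99.0 F [-0.1 -0.5  0.5] w 1.001 -> shift [ 0.17 -0.26  0.83] twist 0.1
```

Call:
step_arm(plan="0.15 -0.2 0.8 0 100;0.15 -0.2 0.8 0 100;0.15 -0.2 0.8 0 30;0.15 -0.2 0.8 0 30;0.15 -0.2 0.8 0 30;0.15 -0.2 0.8 0 30;0.15 -0.2 0.8 0 30;0.15 -0.2 0.8 0 30;0.15 -0.2 0.8 0 30", grip_force=40)

```text
time_s: 33.2
eef_pos: [441.8, -56.4, 25.6]
ee_rot: [0.0, 0.649, 0.76, 0.0]
force: [-1.1, 1.2, 5.3]
grip_width: 0.572
```

Call:
step_arm(plan="0 0 -2 0 30;0 0 -6 0 30;0 0 -10 0 30;0 0 -14 0 30;0 0 -18 0 30;0 0 -21 0 30;0 0 -21 0 30;0 0 -21 0 30")

```text
time_s: 34.0
eef_pos: [441.4, -56.3, 234.7]
ee_rot: [-0.0, 0.649, 0.76, -0.0]
force: [-0.4, 1.0, -1.4]
grip_width: 0.574
```

```bash
python3 -c "
from h import *
go(607.4,137,236,98.9)
"
```

```text
t 34.0 tcp [441.4 -56.3 234.7] psi 99.0 F [-0.4  1.  -1.4] w 0.574 -> shift [16.49 19.42 -0.13] twist 0.1
```

Call:
step_arm(plan="3 3.5 0 0 30;6 7 0 0 30;9 10.5 0 0 30;12 14 0 0 30;14.5 17 0 0 30;16.5 19.4 0 0 30;16.5 19.4 0 0 30;16.5 19.4 0 0 30;16.5 19.4 0 0 30")

```text
time_s: 34.9
eef_pos: [606.8, 136.3, 234.2]
ee_rot: [-0.001, 0.65, 0.76, -0.001]
force: [-0.2, 0.1, -1.3]
grip_width: 0.57
```

```bash
python3 -c "
from h import *
go(607.4,137,156,98.9)
"
```

```text
t 34.9 tcp [606.8 136.3 234.2] psi 99.0 F [-0.2  0.1 -1.3] w 0.57 -> shift [0.06 0.08 7.82] twist 0.1
```

Call:
step_arm(plan="0.05 0.05 2.5 0 30;0.05 0.05 5 0 30;0.05 0.05 6.5 0 30;0.05 0.05 7.2 0 30;0.05 0.05 7.5 0 30;0.05 0.05 7.6 0 30;0.05 0.05 7.7 0 30;0.05 0.05 7.8 0 30;0.05 0.05 7.8 0 30;0.05 0.05 7.8 0 30")

```text
time_s: 35.9
eef_pos: [607.9, 137.6, 157.4]
ee_rot: [0.0, 0.649, 0.76, 0.0]
force: [-0.3, 0.7, -0.6]
grip_width: 0.574
```

```bash
python3 -c "
from h import *
go(607.4,137,155,98.9)
"
```

```text
t 35.9 tcp [607.9 137.6 157.4] psi 99.0 F [-0.3  0.7 -0.6] w 0.574 -> shift [-0.05 -0.06  0.24] twist 0.1
```

Call:
step_arm(plan="0 0 0.07 0 30;0 0 0.14 0 30;0 0 0.2 0 30;0 0 0.25 0 30;0 0 0.25 0 30")

```text
time_s: 36.4
eef_pos: [607.8, 137.6, 154.7]
ee_rot: [-0.0, 0.649, 0.76, -0.0]
force: [-0.4, 0.2, -0.8]
grip_width: 0.573
```

```bash
python3 -c "
from h import *
go(607.4,137,155,98.9)
"
```

```text
t 36.4 tcp [607.8 137.6 154.7] psi 99.0 F [-0.4  0.2 -0.8] w 0.573 -> shift [-0.05 -0.05 -0.03] twist 0.1
```

Call:
step_arm(plan="0 0 0.05 0 30;0 0 0.1 0 30;0 0 0.13 0 30;0 0 0.13 0 30")

```text
time_s: 36.8
eef_pos: [607.9, 137.6, 154.6]
ee_rot: [0.0, 0.649, 0.76, 0.0]
force: [-3.2, 0.4, 7.6]
grip_width: 0.576
```

Call:
step_arm(plan="0 0 0 0 72;0 0 0 0 72;0 0 0 0 72;0 0 0 0 72;0 0 -3 0 72;0 0 -6 0 72;0 0 -8 0 72;0 0 -8 0 100;0 0 -8 0 100")

```text
time_s: 37.7
eef_pos: [607.7, 137.5, 232.7]
ee_rot: [-0.0, 0.649, 0.76, -0.0]
force: [0.5, 0.8, -0.6]
grip_width: 1.001
```

```bash
python3 -c "
from h import *
go(438.2,-192.8,235,98.9)
"
```

```text
t 37.7 tcp [607.7 137.5 232.7] psi 99.0 F [ 0.5  0.8 -0.6] w 1.001 -> shift [-29.97 -21.91  -0.22] twist 0.1
```

Call:
step_arm(plan="-30 -21.9 0 0 100;-30 -21.9 0 0 100;-30 -21.9 0 0 100;-30 -21.9 0 0 100;-30 -21.9 0 0 100;-30 -21.9 0 0 100;-30 -21.9 0 0 100;-30 -21.9 4 0 100;-30 -21.9 8 0 100;-30 -21.9 9 0 100")

```text
time_s: 38.7
eef_pos: [436.1, -192.0, 139.0]
ee_rot: [-0.004, 0.65, 0.76, -0.0]
force: [-1.4, 0.0, 0.5]
grip_width: 1.003
```

```bash
python3 -c "
from h import *
tins('scene');tins('top')
go(438.2,-192.8,26,98.9)
"
```

```text
blue1 0.39 z 86 ((707.2227783203125, 21.390724182128906), 182.98062133789062) [666.3 -71.5  98.5]
orange1 0.89 z 62 ((439.31536865234375, -190.8772430419922), 24.37836265563965) [ 440.6 -191.9   60.7]
orange1 0.74 z 191 ((613.2789306640625, 124.48237609863281), 40.19740295410156) [610.3 135.4 189.9]
orange1 0.56 z 192 ((608.727294921875, 136.6426544189453), 25.046388626098633) [608.6 137.4 189.8]
orange1 0.46 z 80 ((556.1993408203125, 43.294803619384766), 137.95791625976562) [557.5  57.8 103.8]
t 39.0 tcp [ 439.4 -193.1  144.9] psi 99.1 F [ 0.1 -0.5  0.7] w 1.0 -> shift [ 0.07 -0.13 11.89] twist 0.2
```

Call:
step_arm(plan="0.05 -0.1 4 0 100;0.05 -0.1 8 0 100;0.05 -0.1 10.5 0 100;0.05 -0.1 11.8 0 100;0.05 -0.1 11.9 0 100;0.05 -0.1 11.9 0 100;0.05 -0.1 11.9 0 100")

```text
time_s: 39.7
eef_pos: [438.2, -193.1, 25.7]
ee_rot: [0.001, 0.649, 0.761, 0.0]
force: [-0.5, -0.4, 0.0]
grip_width: 1.0
```

Call:
step_arm(plan="0 0 0 0 30;0 0 0 0 30;0 0 0 0 30;0 0 0 0 30;0 0 0 0 30;0 0 0 0 30;0 0 0 0 30;0 0 0 0 30")

```text
time_s: 40.5
eef_pos: [437.6, -192.8, 25.1]
ee_rot: [0.0, 0.649, 0.76, -0.0]
force: [-1.7, 0.5, 6.0]
grip_width: 0.577
```

Call:
step_arm(plan="0 0 -2 0 30;0 0 -6 0 30;0 0 -10 0 30;0 0 -14 0 30;0 0 -18 0 30;0 0 -21 0 30;0 0 -21 0 30;0 0 -21 0 30")

```text
time_s: 41.3
eef_pos: [437.2, -192.5, 233.8]
ee_rot: [-0.0, 0.649, 0.76, -0.0]
force: [-1.4, 0.1, -3.5]
grip_width: 0.572
```

```bash
python3 -c "
from h import *
go(633.6,-31,236,98.9)
"
```

```text
t 41.3 tcp [ 437.2 -192.5  233.8] psi 99.0 F [-1.4  0.1 -3.5] w 0.572 -> shift [12.87 21.93 -0.23] twist 0.1
```

Call:
step_arm(plan="2 3.5 0 0 30;4 7 0 0 30;6 10.5 0 0 30;8 14 0 0 30;10 17.5 0 0 30;12 20.5 0 0 30;12.9 21.9 0 0 30;12.9 21.9 0 0 30;12.9 21.9 0 0 30;12.9 21.9 0 0 30")

```text
time_s: 42.3
eef_pos: [632.9, -31.7, 233.5]
ee_rot: [-0.001, 0.65, 0.76, -0.0]
force: [-0.2, -0.3, -2.6]
grip_width: 0.58
```

Call:
step_arm(plan="0 0 2.5 0 30;0 0 5 0 30;0 0 6.5 0 30;0 0 7.2 0 30;0 0 7.5 0 30;0 0 7.6 0 30;0 0 7.7 0 30;0 0 7.7 0 30;0 0 7.7 0 30")

```text
time_s: 43.2
eef_pos: [633.7, -31.0, 157.9]
ee_rot: [0.0, 0.649, 0.76, 0.0]
force: [0.2, -0.1, -3.0]
grip_width: 0.572
```

```bash
python3 -c "
from h import *
go(633.6,-31,154,98.9)
"
```

```text
t 43.2 tcp [633.7 -31.  157.9] psi 99.0 F [ 0.2 -0.1 -3. ] w 0.572 -> shift [ 0.   -0.01  0.39] twist 0.1
```

Call:
step_arm(plan="0 0 0.1 0 30;0 0 0.2 0 30;0 0 0.28 0 30;0 0 0.35 0 30;0 0 0.4 0 30;0 0 0.4 0 30")

```text
time_s: 43.8
eef_pos: [633.5, -31.0, 154.1]
ee_rot: [0.0, 0.649, 0.76, 0.0]
force: [-4.6, 1.0, 4.6]
grip_width: 0.573
```

Call:
step_arm(plan="0 0 0 0 72;0 0 0 0 72;0 0 0 0 72;0 0 0 0 72;0 0 -3 0 72;0 0 -6 0 72;0 0 -8 0 72;0 0 -8 0 0;0 0 -8 0 0;0 0 -8 0 0")

```text
time_s: 44.8
eef_pos: [633.1, -30.9, 231.8]
ee_rot: [-0.001, 0.649, 0.76, -0.001]
force: [0.1, 0.7, 0.3]
grip_width: 0.214
```

Run:
```python
from h import *
for n in('top','scene'):
    p,d=cap(n);W=cloud(n,d); g=p.max(-1)
    m=(g<70)&(W[...,2]>45)&(W[...,2]<80)&(W[...,0]>480)&(W[...,0]<600)&(W[...,1]>-340)&(W[...,1]<-230)
    k,l,st,ce=cv2.connectedComponentsWithStats(m.astype(np.uint8)); i=1+st[1:,4].argmax(); w=W[l==i]
    print(n,len(w),cv2.minAreaRect(w[:,:2].astype(np.float32)),w.mean(0).round(1))
    save(n+'3',p)
go(540,-288,110,98.9)
```

```text
top 371 ((573.3689575195312, -281.640380859375), (46.344573974609375, 64.86798095703125), 6.510931015014648) [ 573.2 -281.5   61.6]
scene 298 ((574.8817138671875, -278.9558410644531), (44.490211486816406, 62.61957550048828), 7.66486930847168) [ 575. -280.   61.]
t 44.9 tcp [633.2 -30.9 232.1] psi 99.0 F [0.2 0.7 0.6] w 0.035 -> shift [-23.94 -13.21  12.22] twist 0.1
```

View pics/scene3.png

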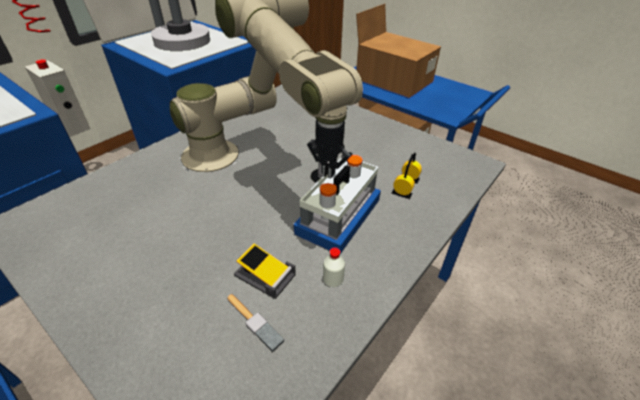

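Both orange lids are in the upper tray, at (329,189) and (355,161). The treadle pad is at (573.8, −281) in both cameras. Going there with the fingers shut.

```bash
python3 -c "
from h import *
go(573.8,-281,110,98.9)
"
```

```text
t 44.9 tcp [633.2 -30.9 232.1] psi 99.0 F [0.2 0.7 0.6] w 0.035 -> shift [-23.78  -9.76  12.21] twist 0.1
```

Call:
step_arm(plan="-24.2 -9.8 0 0 0;-24.2 -9.8 0 0 0;-24.2 -9.8 0 0 0;-24.2 -9.8 0 0 0;-24.2 -9.8 0 0 0;-24.2 -9.8 0 0 0;-24.2 -9.8 4 0 0;-24.2 -9.8 8 0 0;-24.2 -9.8 12 0 0;-24.2 -9.8 12 0 0")

```text
time_s: 45.9
eef_pos: [572.4, -283.1, 107.6]
ee_rot: [-0.006, 0.649, 0.761, -0.0]
force: [-0.2, 0.3, -0.0]
grip_width: 0.002
```

```bash
python3 -c "
from h import *
tins('scene')
go(573.8,-281,64,98.9)
"
```

```text
blue1 0.64 z 162 ((609.645751953125, 35.21710968017578), 86.76191711425781) [626.8  44.7 188.2]
blue1 0.47 z 116 ((765.4490356445312, -159.49127197265625), 15.472339630126953) [ 766.8 -160.4  120.1]
orange1 0.89 z 191 ((636.4229125976562, -28.291013717651367), 25.513410568237305) [637.3 -31.5 189.8]
orange1 0.84 z 191 ((612.3018188476562, 137.55743408203125), 23.698625564575195) [612.  136.3 189.9]
t 46.05 tcp [ 575.6 -285.6  115.6] psi 99.0 F [-0.6  0.3  0.7] w -0.002 -> shift [ 0.49 -0.11  5.16] twist 0.1
```

```bash
python3 -c "
from h import *
p,d=cap('scene'); save('chk',cv2.resize(p[130:260,270:420],None,fx=5,fy=4.6,interpolation=cv2.INTER_CUBIC))
W=cloud('scene',d); p,d=cap('top'); V=cloud('top',d)
for n,w in(('scene',W),('top',V)):
    for nm,lo,hi,b in(('weight',74,90,(380,500,140,240)),('tin',184,196,(580,690,-70,10)),('tin',184,196,(560,660,100,180))):
        r,k,q=rect(w,lo,hi,b); print(n,nm,r,k)
"
```

```text
scene weight ((443.5704650878906, 193.67764282226562), (42.762298583984375, 45.42917251586914), 88.76976776123047) 82
scene tin ((636.6650390625, -29.409709930419922), (46.75420379638672, 48.574462890625), 39.664146423339844) 163
scene tin ((609.8909912109375, 137.566162109375), (44.21945571899414, 50.86088180541992), 64.6509017944336) 125
top weight ((440.6072082519531, 192.44415283203125), (43.98841094970703, 42.566558837890625), 42.63550567626953) 230
top tin ((633.8016967773438, -31.79751968383789), (48.40913009643555, 48.366275787353516), 10.757523536682129) 305
top tin ((608.0516967773438, 136.2965545654297), (47.44813919067383, 49.13039016723633), 89.99552154541016) 315
```

View pics/chk.png

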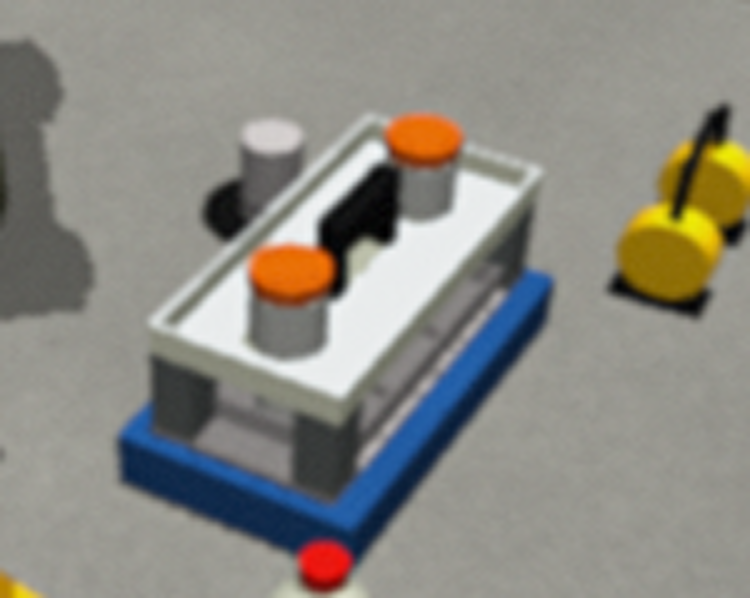

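The tray is flush with both orange tins upright, at (290,300) and (424,165), and the weight stands on the pad (272,165). Pressing the treadle.

Call:
step_arm(plan="0.45 -0.1 1 0 0;0.45 -0.1 3 0 0;0.45 -0.1 4.5 0 0;0.45 -0.1 5.2 0 0;0.45 -0.1 5.7 0 0;0.45 -0.1 6.2 0 0;0.45 -0.1 6.7 0 0;0.45 -0.1 7.2 0 0;0.45 -0.1 7.6 0 0;0.45 -0.1 7.9 0 0")

```text
time_s: 47.15
eef_pos: [572.9, -281.5, 35.5]
ee_rot: [0.0, 0.649, 0.76, -0.0]
force: [-12.2, 3.6, 30.9]
grip_width: -0.001
```

Call:
step_arm(plan="0 0 0.1 0 0;0 0 0.2 0 0;0 0 0.2 0 0")

```text
time_s: 47.45
eef_pos: [572.9, -281.5, 35.6]
ee_rot: [0.001, 0.649, 0.761, -0.0]
force: [-13.2, 4.6, 27.3]
grip_width: 0.001
```

```bash
python3 -c "
from h import *
go(573.8,-281,35,98.9)
"
```

```text
t 47.45 tcp [ 572.9 -281.5   35.6] psi 99.0 F [-13.2   4.6  27.3] w 0.001 -> shift [0.04 0.1  0.06] twist 0.1
```

At the stop: 35.6 mm, 27 N against an 8–9 N spring. Holding, then letting it up.

Call:
step_arm(plan="0 0 0 0 0;0 0 0 0 0;0 0 0 0 0;0 0 0 0 0;0 0 0 0 0;0 0 0 0 0;0 0 0 0 0;0 0 0 0 0")

```text
time_s: 48.25
eef_pos: [572.9, -281.5, 35.6]
ee_rot: [0.001, 0.649, 0.761, -0.0]
force: [-13.7, 4.6, 28.2]
grip_width: 0.002
```

Call:
step_arm(plan="0 0 -0.7 0 0;0 0 -1.5 0 0;0 0 -2.5 0 0;0 0 -4 0 0;0 0 -7 0 0;0 0 -11 0 0;0 0 -15 0 0;0 0 -17 0 0;0 0 -17 0 0;0 0 -17 0 0")

```text
time_s: 49.25
eef_pos: [572.6, -280.8, 201.9]
ee_rot: [-0.001, 0.649, 0.76, -0.0]
force: [0.6, -0.6, -0.1]
grip_width: -0.003
```

Run:
```python
from h import *
go(573.8,-281,35,98.9)
p,W=tins('scene'); save('end',p); p,d=cap('top'); V=cloud('top',d)
for n,w in(('scene',W),('top',V)):
    for nm,lo,hi,b in(('treadle',50,75,(450,650,-350,-230)),('weight',74,90,(380,500,140,240)),('rim',144,155,(500,760,-140,240)),('tin',184,196,(580,690,-70,10)),('tin',184,196,(560,660,100,180))):
        try: r,k,q=rect(w,lo,hi,b); print(n,nm,r,k,q[:,2].mean().round(1))
        except Exception as e: print(n,nm,'none')
```

```text
t 49.25 tcp [ 572.6 -280.8  201.9] psi 99.0 F [ 0.6 -0.6 -0.1] w -0.003 -> shift [-0.05  0.13 16.69] twist 0.1
orange1 0.95 z 191 ((634.4090576171875, -28.933868408203125), 26.21295166015625) [637.4 -30.9 189.7]
orange1 0.62 z 191 ((610.9176635742188, 128.69102478027344), 33.260128021240234) [611.6 134.  189.8]
scene treadle ((580.6721801757812, -278.323974609375), (79.07947540283203, 78.99168395996094), 8.566668510437012) 603 59.4
scene weight ((443.2275390625, 193.72581481933594), (42.86542892456055, 46.54536056518555), 19.218610763549805) 83 79.4
scene rim ((620.8568725585938, 55.6583251953125), (132.14419555664062, 280.8458251953125), 8.916292190551758) 473 148.5
scene tin ((634.9042358398438, -29.80495262145996), (47.44860076904297, 49.35552978515625), 75.73082733154297) 163 189.4
scene tin ((611.5244750976562, 139.00787353515625), (47.13075637817383, 46.021034240722656), 89.31083679199219) 125 189.6
top treadle ((613.7974243164062, -250.09461975097656), (10.686288833618164, 41.548336029052734), 54.19235610961914) 19 51.9
top weight ((440.404541015625, 192.30685424804688), (44.57803726196289, 42.881980895996094), 43.15666198730469) 232 79.8
top rim ((620.524169921875, 53.25032043457031), (130.97933959960938, 276.9683837890625), 8.704008102416992) 656 149.2
top tin ((634.250732421875, -32.798614501953125), (47.10306930541992, 48.72124481201172), 88.78736877441406) 303 189.8
top tin ((608.3502807617188, 136.30044555664062), (48.37771987915039, 48.080787658691406), 0.4782019257545471) 314 189.9
```

View pics/end.png

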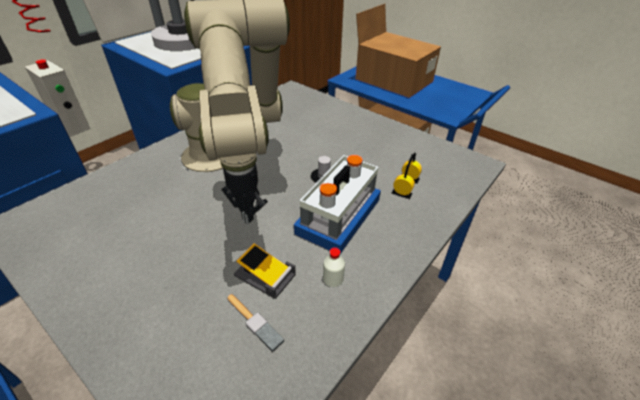

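The final view shows the treadle back up at (263,265), and the tray with both orange tins at (340,190). The weight is on its pad at (323,165), the bystanders haven't moved, and the arm is clear.

```bash
python3 -c "
from rig import workorder
print(workorder.finish_job())"
```

```text
the job is handed in; nothing more can be done
None
```

The job is done in the order asked and handed in, after about 49 s of robot time.

- **Check weight:** it stands upright on the rubber pad. Its top reads 79–80 mm, and it sits within a few millimetres of the pad's centre.
- **Blue tins:** two were present, and they went into the two outer cells of the lower tray. I saw both there from above before the upper tray went on. The upper tray hides them now, so I couldn't check them again at the end.
- **Upper tray:** it went onto the posts without jamming. The rim reads level at about 149 mm, which is right for fully home, and it is within about 1 mm of the table's axis.
- **Orange tins:** two were present, and both stand in the upper tray beside the handle with their tops at 190 mm.
- **Treadle:** I pressed it to its stop (36 mm, about 28 N), held it for about 1.2 s, and it sprang back. The side camera read its raised height after release; the arm blocked the top camera's view.
- **Bystanders:** the wash bottle, brush and ear defenders stayed where they were in the pictures.

No checks failed. The two cameras differ by about 2–3 mm in position, close to their calibration error. I used the top camera for the tray fit.

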